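# Slide the battery carrier into its charging bay

### The arm

A 6-joint arm with a two-finger parallel gripper is mounted at the origin on a cart in front of the work surface, level with it; the furniture and walls round the work are solid. World frame = base frame: x ahead of the robot, y to its left, z up, the work surface at z = 0. Lengths are in m, angles in degrees, forces in N, time in s.
With the tool pointing down it reaches from about 0.225 to 0.875 m from the base axis. Payload 3.4 kg.
Tool frame: the origin (TCP) lies midway between the tips of the shut fingers; the grasp point (between the pads) lies 19 mm behind it (r.pinch_z is the distance from the TCP to the grasp point, in m); z points along the fingers, y is the line along which they close (so a half turn about z gives the same grasp; the last joint's range is limited). The gripper opens to 85 mm and grips with 20 to 120 N. Pads are 22 mm wide; open, the fingers measure 114 mm over their backs; the gripper's body (76 mm by 85 mm) begins 54 mm behind the grasp point. The pads swing forward as they close: fully open they stand 13 mm farther back than shut.
Start: joints at [59.931, 15.808, 86.224, -0, 77.962, -6.933], TCP at [0.226, 0.529, 0.231] pointing down, gripper open.
Joint ranges: [-165.64, 165.64], [-43.16, 119.46], [12.63, 154.43], [-67.54, 247.53], [6.08, 155.33], [-154.97, 154.97]. Speed limits (degrees/s): [147.25, 147.25, 180, 180, 180, 180].

### API

Orientations are given as [roll, pitch, yaw] about the fixed x, y, z axes, in that order (R = Rz(yaw) Ry(pitch) Rx(roll)).
In Python, from cell import readout, read_camera, camera_info, order, r gives the robot as it stands.
- The arm moves only by the tool jog_arm, never from a script. Its argument "moves" is a list of rows, each an object of numbers: "tx", "ty", "tz": the shift along the tool's x, y, z in mm; "yaw": the turn about the tool's z in degrees; "jaw": the opening, from 0 (shut) to 1 (fully open). A call has 1 to 10 rows; each row is the pose to reach, as a shift and turn from the pose commanded when the call began, along the tool's axes at that moment; what a row does not reach only later rows make up. A row lasts 1/12 s, in which the tool goes at most 41.7 mm and 7.16 degrees, less where a joint would pass 70% of its speed; a pose out of reach is approached as far as the arm can. A call with a gripper value outside its range is refused whole. The fingers move at their own pace and stop on an object; the grip force is fixed at half the most. Time passes only in rows, so rows that repeat a pose let the fingers close. It gives the time, the measured TCP pose, the force, the opening and the grip force at its end, in the units of the state.
- readout.read_state(): the state, without advancing time (a new reading comes with each control period).
- read_camera(name): name is "scene" or "side" or "wrist"; returns the picture (420x560x3 uint8, blue, green, red); there is no depth.
- camera_info(name): a dict with "intrinsics" (3x3 intrinsics, pixels), "D" ([k1, k2, p1, p2, k3] as OpenCV has them; the pictures are not rectified), "R" (3x3) and "t" (3): a world point X has camera coordinates R X + t. Camera axes: x right, y down, z forward; pixel columns grow to the right and rows downward; lengths in m; the calibration is good to about 2 mm. A picture is of the moment at which its call begins: read the wrist's pose just before it. camera_info takes no time and is no camera call; for the wrist camera it gives the pose at the moment of the call.
- order.job_done(): hands the job in; it is judged then, once.
The state is a dict: "clock": time; "q": joint angles; "dq": joint speeds; "joint_efforts": joint torques, N m; "eef_pos": TCP position; "tcp_rot": TCP orientation; "force": force on the tool from outside, world axes, zero at the start; "moment": the same for the moment, N m; "finger_gap": opening from 0.0 (shut) to 1.0 (fully open); "gripper_force": force on a finger pad.
Only numpy, scipy, OpenCV 4.12 (cv2) and the standard library are available. Lean on these libraries where they do the work, as an engineer would, in place of code of your own. Each camera call takes 0.05 s, during which the arm holds its last target. There are 200 camera calls.

### The job

Push the battery carrier along the bench into the charging bay until its tray stands fully home against the bay's back stop, square between the two rails. It is heavy for its footing: push only on the low tray so that it slides upright, never lifting or tipping it and never touching the tall batteries or their handle. Leave the other things on the bench where they are.

Things in the scene. Friction and masses are not known exactly. Their poses are not given: they have to be found in the camera images.
- carrier: Loose battery carrier, about 0.9 kg, slides under a push of 4 to 12 N. A square grey tray, 120 x 120 x 40 mm high, flat upright sides (push only here); two tall black batteries on its middle. Origin: centre of the tray's underside. z up; x, y square to its sides. Starts short of the bay, up to 90 mm left or right of its centre line, its x axis within 0.25 rad of the bay's.
- batteries: The two black batteries with steel bands and a steel bow handle, fixed to the tray and part of the carrier: 69 x 69 mm, from 40 to 170 mm above the bench, handle up to 206 mm, so that the tray stands out 25 mm on every side. Origin: middle of the tray's top face, 40 mm above the tray's underside. Not to be touched.
- bay: Charging bay fixed on the bench, open to the robot. Origin at bench height where the centre of the tray's underside stands when home. x points into the bay, y left, z up. Two slick aluminium rails 22 mm high, inside faces 67 mm left and right of the centre line (7 mm clearance each side), from x = -20 to +60 mm; feet reach 90 mm to each side.
- bay_mouth (a point): Middle of the bay's mouth at bench height, 60 mm before the bay's origin. The rails' inside faces flare out from 67 mm (at x = -20 mm) to about 77 mm left and right of the centre line at x = -48 mm, where the rails end; outer ends at about 89 mm. When the tray is home its rear face is level with this point.
- bay_stop (a point): Middle of the rubber face of the grey back stop (stop 75 mm high, 130 mm wide), 60 mm beyond the bay's origin, 20 mm above the bench. The tray's front face bears on it when home.
- vial_1: Bystander: capped brown sample vial, 27 mm across, 66 mm tall, standing just left of the bay's mouth. Origin: centre of its underside.
- glass_stopper: Bystander: small glass stopper, 24 x 24 x 27 mm, standing just right of the bay's mouth. Origin: centre of its underside.
- battery_9v: Bystander: block battery 17 x 26 x 48 mm, standing on the left. Origin: centre of its underside.
- masking_tape: Bystander: roll of tape, 112 mm across, 24 mm high, lying flat on the left. Origin: centre of its underside.
- side_cutter: Bystander: side cutter 40 x 117 x 12 mm, lying flat at the right. Origin: centre of its underside.
- multimeter: Bystander: hand multimeter 150 x 74 x 40 mm, lying on its back farther right. Origin: centre of its underside.

How it is judged:
By the outcome, as a careful person would: the job done as asked, in the order asked, and still so for the second after the job is handed in, with the robot touching nothing.
It also fails if it takes over 64 s, if anything falls off the work surface, if the arm or the gripper's body presses on something with over 40 N, if the wrist force passes 120 N, or if a joint passes its speed limit or range.

## Working session

There is one attempt and no reset: what is moved stays moved. The work goes in short steps, Python scripts to look and compute and a tool call to move; the robot and the scene stay as the last step left them, time stands still between calls to the robot, and variables do not carry over. Pictures are saved under pics/ and viewed, at most 10 in all, crops included, and the job is handed in when it is done.

Besides the shell and the picture viewer there is one more tool, called after "Emit:" as name([rows], argument=value, ...), one row to a line, values as JSON. jog_arm: Moves the arm, as the interface text tells. Its arguments: {"type":"object","properties":{"moves":{"type":"array"}},"required":["moves"]}

```bash
mkdir -p pics
python3 - <<'E'
from cell import *
import cv2,json
s=readout.read_state(); print(s['clock'],s['eef_pos'],s['tcp_rot'])
for n in ("scene","side"):
    cv2.imwrite(f'pics/{n}0.png',read_camera(n)); c=camera_info(n); print(n,c)
E
```

```text
0.0 [0.22566603 0.52828756 0.23044134] [-1.79895186e+02 -1.20733346e-02  1.56864710e+02]
scene {'intrinsics': array([[484.07654477,   0.        , 276.91817123],
       [  0.        , 484.07654477, 206.56046809],
       [  0.        ,   0.        ,   1.        ]]), 'D': array([0.01427737, 0.        , 0.        , 0.        , 0.        ]), 'R': array([[ 0.80480588,  0.59339491, -0.01303755],
       [ 0.51680097, -0.71138797, -0.47628134],
       [-0.29189768,  0.37657621, -0.87919628]]), 't': array([-0.4478732 , -0.32103199,  1.79508433])}
side {'intrinsics': array([[425.13757536,   0.        , 277.53023882],
       [  0.        , 425.13757536, 211.83182583],
       [  0.        ,   0.        ,   1.        ]]), 'D': array([0.00151477, 0.        , 0.        , 0.        , 0.        ]), 'R': array([[ 0.98407151, -0.17704723,  0.016048  ],
       [-0.0866084 , -0.55630238, -0.82645426],
       [ 0.15524898,  0.8119002 , -0.56277511]]), 't': array([-0.57338253,  0.05649321,  1.14662764])}
```

View pics/scene0.png

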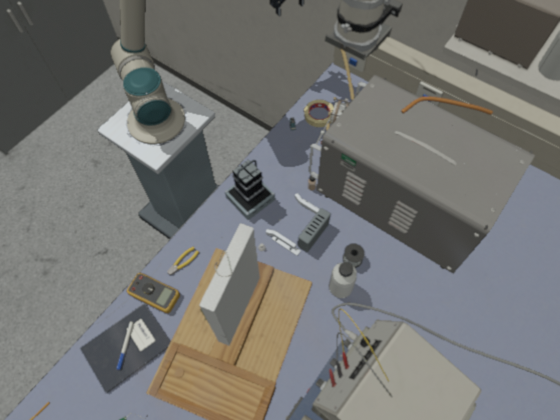

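View pics/side0.png

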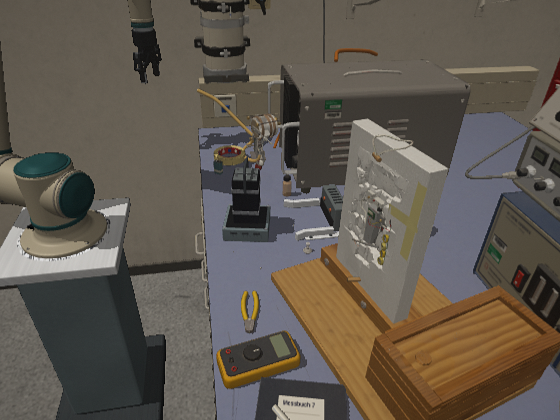

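Scene: carrier at about (250,195), rails at (307,203) and (283,241), stop at (314,228). A tall panel stands on the right and an instrument case on the left. Enlarging both views.

Run:
```python
import cv2
a=cv2.imread('pics/scene0.png')[150:262,215:345]; cv2.imwrite('pics/c1.png',cv2.resize(a,None,fx=5,fy=5,interpolation=cv2.INTER_CUBIC))
a=cv2.imread('pics/side0.png')[155:260,210:360]; cv2.imwrite('pics/c2.png',cv2.resize(a,None,fx=5,fy=5,interpolation=cv2.INTER_CUBIC))
```

```text
(no output)
```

View pics/c1.png

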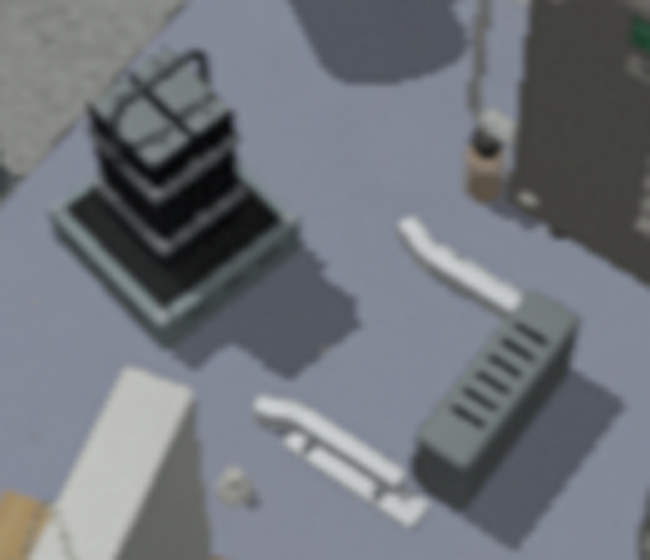

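View pics/c2.png

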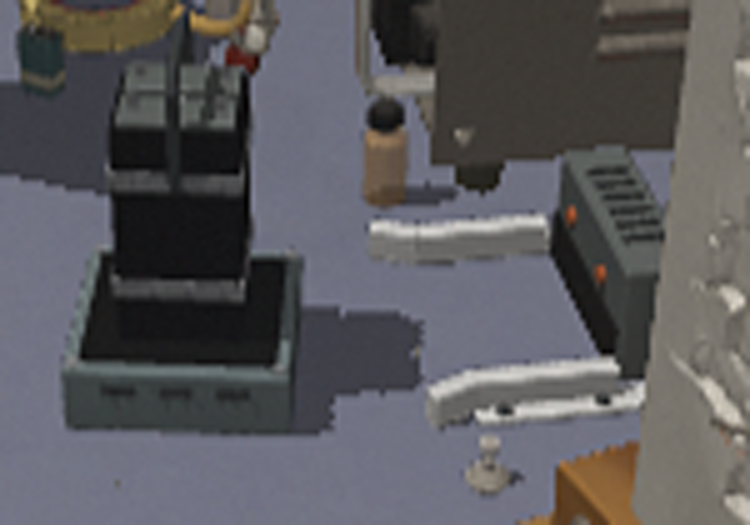

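```bash
cat > h.py <<'E'
from cell import *
import cv2,numpy as np
from scipy.optimize import least_squares
C={n:camera_info(n) for n in("scene","side")}
def proj(c,P):
    return cv2.projectPoints(np.array(P,float),cv2.Rodrigues(c['R'])[0],c['t'],c['intrinsics'],c['D'])[0][:,0]
def T(p,P):
    P=np.array(P,float); c,s=np.cos(p[2]),np.sin(p[2])
    return np.c_[p[0]+c*P[:,0]-s*P[:,1],p[1]+s*P[:,0]+c*P[:,1],P[:,2]]
def fit(obs,p0):  # obs: (camdict, P, px)
    f=lambda p:np.concatenate([(proj(c,T(p,[P]))[0]-px) for c,P,px in obs])
    r=least_squares(f,p0,loss='soft_l1'); return r.x,r.fun.reshape(-1,2)
E
python3 - <<'E'
from h import *
s=lambda u,v:np.array([215+u/5-.4,150+v/5-.4]); d=lambda u,v:np.array([210+u/5-.4,155+v/5-.4])
S,D=C['scene'],C['side']; h=.06
# carrier x ~ world x assumed
car=[(S,(-h,h,.04),None)]
car=[(S,(-h,-h,.04),s(53,215)),(S,(h,-h,.04),s(165,318)),(S,(h,h,.04),s(298,225)),
 (D,(-h,-h,.04),d(65,370)),(D,(h,-h,.04),d(291,372)),(D,(h,h,.04),d(302,260)),(D,(-h,h,.04),d(97,256)),(D,(h,-h,0),d(291,433)),(D,(-h,-h,0),d(68,428))]
p,e=fit(car,[.4,.1,0]); print(p,np.degrees(p[2]));print(e.round(1))
bay=[(S,(-.048,.083,.022),s(406,222)),(S,(-.048,-.083,.022),s(261,402)),(S,(.06,.065,.075),s(527,290)),(S,(.06,-.065,.075),s(417,440)),
 (D,(-.048,.083,.022),d(372,228)),(D,(-.048,-.083,.022),d(435,388)),(D,(.06,.065,.075),d(563,158)),(D,(.06,-.065,.075),d(625,275))]
b,e=fit(bay,[.6,.1,0]); print(b,np.degrees(b[2]));print(e.round(1))
c,s_=np.cos(b[2]),np.sin(b[2]);dx=p[:2]-b[:2];print('carrier in bay',[c*dx[0]+s_*dx[1],-s_*dx[0]+c*dx[1]],np.degrees(p[2]-b[2]))
E
```

```text
[ 0.48879596 -0.05609378 -0.21726319] -12.4482638524402
[[-0.6 -1.8]
 [ 0.1  1.7]
 [ 1.6 -1.1]
 [-0.4  0.1]
 [ 0.4  1.4]
 [ 0.6 -1.6]
 [-0.6 -2.3]
 [ 0.3  1.3]
 [-0.2  0.6]]
[ 0.65708098 -0.04675222  0.00443254] 0.25396564077587985
[[ 0.1 -0.2]
 [-0.8  0.3]
 [ 1.  -0.9]
 [-0.7 -0.5]
 [ 0.2 -0. ]
 [-0.3  1.5]
 [ 0.2 -1.3]
 [ 0.9  0.1]]
carrier in bay [np.float64(-0.16832477081748182), np.float64(-0.00859554102495837)] -12.702229493216079
```

Carrier sits about 168 mm before the bay origin, 9 mm right and turned about −12.7°. The gripper body would reach over the tray in a two-finger push, so I'll push with the back of one open finger (57 mm out), low on the rear face and right of centre so that it rotates square.

Emit:
jog_arm([
  {"tx":-220,"ty":-339,"tz":50,"yaw":66.6,"jaw":1},
  {"tx":-220,"ty":-339,"tz":50,"yaw":66.6,"jaw":1},
  {"tx":-220,"ty":-339,"tz":50,"yaw":66.6,"jaw":1},
  {"tx":-220,"ty":-339,"tz":50,"yaw":66.6,"jaw":1},
  {"tx":-220,"ty":-339,"tz":50,"yaw":66.6,"jaw":1},
  {"tx":-220,"ty":-339,"tz":50,"yaw":66.6,"jaw":1},
  {"tx":-220,"ty":-339,"tz":50,"yaw":66.6,"jaw":1},
  {"tx":-220,"ty":-339,"tz":50,"yaw":66.6,"jaw":1},
  {"tx":-220,"ty":-339,"tz":50,"yaw":66.6,"jaw":1},
  {"tx":-220,"ty":-339,"tz":50,"yaw":66.6,"jaw":1},
])

```text
clock: 0.93
eef_pos: [0.2942, 0.1281, 0.1808]
tcp_rot: [-180.0, 0.1, 90.0]
force: [-0.7, -0.0, -0.9]
finger_gap: 0.996
gripper_force: 0.0
```

Emit:
jog_arm([
  {"tx":-196,"ty":36,"tz":30},
  {"tx":-196,"ty":36,"tz":30},
  {"tx":-196,"ty":36,"tz":30},
  {"tx":-196,"ty":36,"tz":30},
  {"tx":-196,"ty":36,"tz":30},
  {"tx":-196,"ty":36,"tz":30},
  {"tx":-196,"ty":36,"tz":30},
])

```text
schema error: expected keys tx, ty, tz, yaw, jaw
```

Run:
```python
from h import *
s=readout.read_state(); print(s['clock'],s['eef_pos'],s['tcp_rot'])
c=camera_info('wrist');cv2.imwrite('pics/w1.png',read_camera('wrist'));print(-c['R'].T@c['t'],c['R'][2])
a=read_camera('side')[120:270,180:380]; cv2.imwrite('pics/d1.png',cv2.resize(a,None,fx=4,fy=4,interpolation=cv2.INTER_CUBIC))
```

```text
0.9333 [0.29420049 0.12808925 0.18083266] [-1.79987652e+02  5.56953296e-02  8.99838228e+01]
[0.29447186 0.20223149 0.32287822] [ 2.32930403e-04 -2.91677498e-01 -9.56516692e-01]
```

View pics/w1.png

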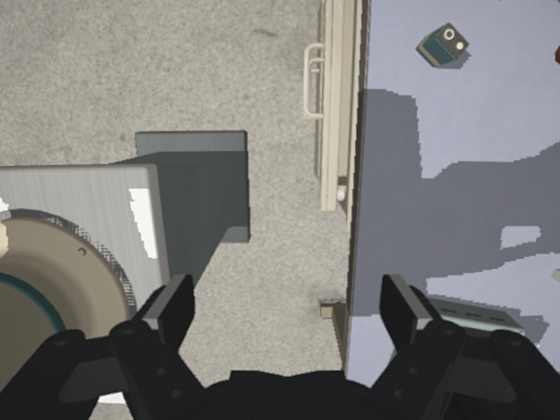

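The wrist picture shows the bench edge (column ~350) and the tray edge at lower right (430–520, 300–335); nothing near the path. All row keys are needed, so I'll resend.

Emit:
jog_arm([
  {"tx":-196,"ty":36,"tz":30,"yaw":-0.2,"jaw":1},
  {"tx":-196,"ty":36,"tz":30,"yaw":-0.2,"jaw":1},
  {"tx":-196,"ty":36,"tz":30,"yaw":-0.2,"jaw":1},
  {"tx":-196,"ty":36,"tz":30,"yaw":-0.2,"jaw":1},
  {"tx":-196,"ty":36,"tz":30,"yaw":-0.2,"jaw":1},
  {"tx":-196,"ty":36,"tz":30,"yaw":-0.2,"jaw":1},
  {"tx":-196,"ty":36,"tz":30,"yaw":-0.2,"jaw":1},
])

```text
clock: 1.62
eef_pos: [0.3323, -0.066, 0.151]
tcp_rot: [-180.0, -0.1, 90.2]
force: [-0.4, 0.9, -0.4]
finger_gap: 0.996
gripper_force: 0.0
```

Run:
```python
from h import *
s=readout.read_state(); print(s['clock'],s['eef_pos'],s['tcp_rot'])
a=read_camera('wrist'); c=camera_info('wrist')
np.savez('w2.npz',**c);print(c['intrinsics'],-c['R'].T@c['t'])
cv2.imwrite('pics/w2.png',cv2.resize(a,(784,588),interpolation=cv2.INTER_CUBIC))
```

```text
1.6167 [ 0.33232306 -0.06603037  0.15096241] [-1.79950606e+02 -6.58386509e-02  9.02419210e+01]
[[319.63871548   0.         286.98772775]
 [  0.         319.63871548 219.11847457]
 [  0.           0.           1.        ]] [0.33171885 0.00897638 0.29323288]
```

View pics/w2.png

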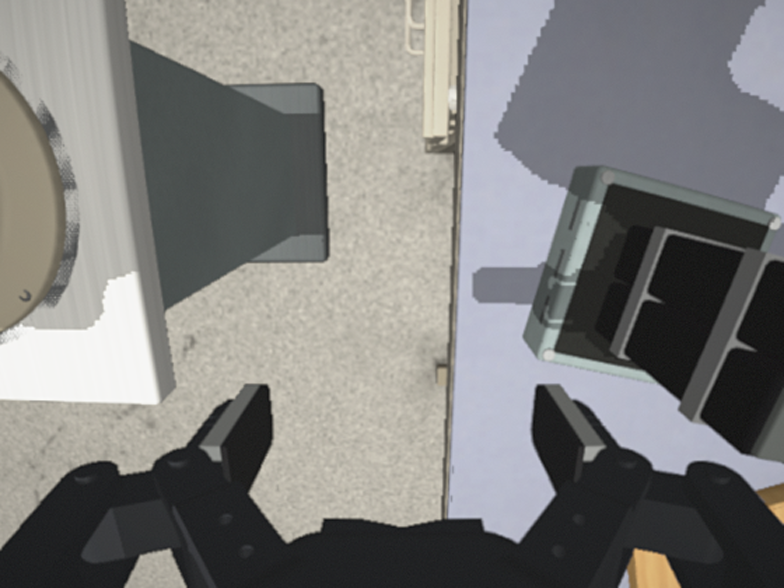

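The wrist view gives tray top corners: rear-left (605,170), rear-right (543,360), front-left (779,220) in the 1.4x picture. I'll refine the pose with them.

Run:
```python
from h import *
W=dict(np.load('w2.npz')); h=.06; k=lambda u,v:np.array([u/1.4-.15,v/1.4-.15])
p,e=fit([(W,(-h,h,.04),k(604,169)),(W,(-h,-h,.04),k(543,360)),(W,(h,h,.04),k(780,220)),(W,(-h,h,0),k(574,170)),(W,(-h,-h,0),k(525,338))],[.489,-.056,-.217])
print(p,np.degrees(p[2]));print(e.round(1))
print('rear mid, rear right corner',T(p,[(-h,0,0),(-h,-.04,0),(-h,-h,0)]))
```

```text
[ 0.48913877 -0.05813271 -0.20531813] -11.76386219047097
[[-0.3 -0.2]
 [-1.8  3.7]
 [ 6.1 -0.8]
 [ 1.9 -0.8]
 [-0.8  2.7]]
rear mid, rear right corner [[ 0.43039899 -0.0459      0.        ]
 [ 0.42224385 -0.08505984  0.        ]
 [ 0.41816628 -0.10463977  0.        ]]
```

Emit:
jog_arm([
  {"tx":-6,"ty":0,"tz":150,"yaw":0,"jaw":1},
  {"tx":-6,"ty":0,"tz":150,"yaw":0,"jaw":1},
  {"tx":-6,"ty":0,"tz":150,"yaw":0,"jaw":1},
  {"tx":-6,"ty":0,"tz":150,"yaw":0,"jaw":1},
  {"tx":-6,"ty":0,"tz":152,"yaw":0,"jaw":1},
  {"tx":-6,"ty":0,"tz":154,"yaw":0,"jaw":1},
  {"tx":-6,"ty":10,"tz":154,"yaw":0,"jaw":1},
  {"tx":-6,"ty":20,"tz":154,"yaw":0,"jaw":1},
  {"tx":-6,"ty":23,"tz":154,"yaw":0,"jaw":1},
])

```text
clock: 2.42
eef_pos: [0.3599, -0.072, -0.0008]
tcp_rot: [179.6, 0.2, 90.5]
force: [0.3, -1.2, 0.2]
finger_gap: 1.0
gripper_force: 0.0
```

Run:
```python
from h import *
s=readout.read_state(); print(s['clock'],s['eef_pos'],s['tcp_rot'],s['force'])
a=read_camera('side')[150:265,165:345]; a=cv2.resize(a,None,fx=4.3,fy=4.3,interpolation=cv2.INTER_CUBIC)
cv2.imwrite('pics/e1.png',a)
```

```text
2.4167 [ 0.35991904 -0.07203406 -0.00083368] [1.79560680e+02 1.65536606e-01 9.05248817e+01] [ 0.29783439 -1.15894305  0.21840807]
```

View pics/e1.png

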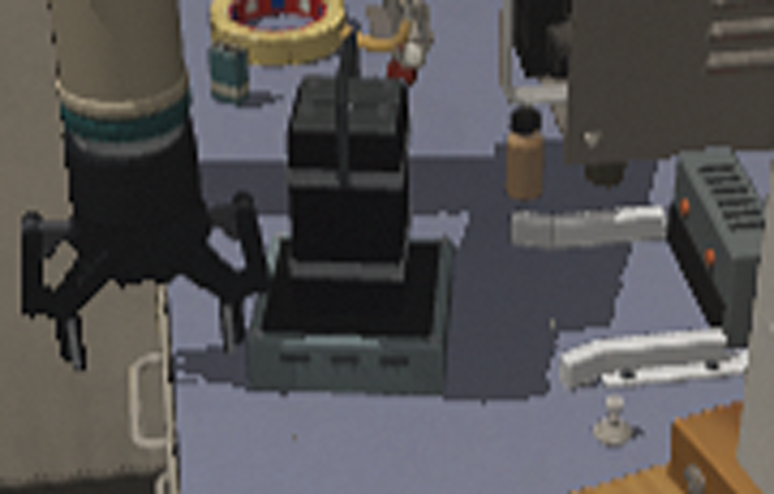

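Finger is low behind the tray's rear-right side. The knuckle (crop ~268,285) stands about 17 mm ahead of the fingertip but clears the batteries (290) and passes just over the tray. I'll raise 4 mm and push slowly.

Emit:
jog_arm([
  {"tx":0,"ty":0,"tz":-4,"yaw":0,"jaw":1},
  {"tx":0,"ty":3,"tz":-4,"yaw":0,"jaw":1},
  {"tx":0,"ty":6,"tz":-4,"yaw":0,"jaw":1},
  {"tx":0,"ty":9,"tz":-4,"yaw":0,"jaw":1},
  {"tx":0,"ty":12,"tz":-4,"yaw":0,"jaw":1},
  {"tx":0,"ty":15,"tz":-4,"yaw":0,"jaw":1},
  {"tx":0,"ty":18,"tz":-4,"yaw":0,"jaw":1},
  {"tx":0,"ty":21,"tz":-4,"yaw":0,"jaw":1},
  {"tx":0,"ty":24,"tz":-4,"yaw":0,"jaw":1},
  {"tx":0,"ty":27,"tz":-4,"yaw":0,"jaw":1},
])

```text
clock: 3.3
eef_pos: [0.3777, -0.0698, 0.0007]
tcp_rot: [-179.5, -0.1, 90.5]
force: [-7.4, -1.4, 5.0]
finger_gap: 0.999
gripper_force: 4.0
```

Run:
```python
from h import *
s=readout.read_state(); print(s['clock'],s['eef_pos'],s['tcp_rot'],s['force'])
a=read_camera('side')[150:265,165:345]; a=cv2.resize(a,None,fx=3,fy=3,interpolation=cv2.INTER_CUBIC)
b=read_camera('wrist')[60:300,300:560]; b=cv2.resize(b,None,fx=1.4375,fy=1.4375); b=b[:345,:260] if 0 else b
w=np.zeros((600,800,3),np.uint8); w[:a.shape[0],:540]=a; b=cv2.resize(b,(260,240)); w[355:595,:260]=b
c=read_camera('scene')[150:230,215:325]; c=cv2.resize(c,None,fx=3,fy=3,interpolation=cv2.INTER_CUBIC); w[355:595,270:600]=c
cv2.imwrite('pics/f1.png',w)
```

```text
3.3 [ 0.37768688 -0.06976853  0.00066741] [-1.79510776e+02 -1.30031174e-01  9.04810188e+01] [-7.37237196 -1.35147709  4.98181471]
```

View pics/f1.png

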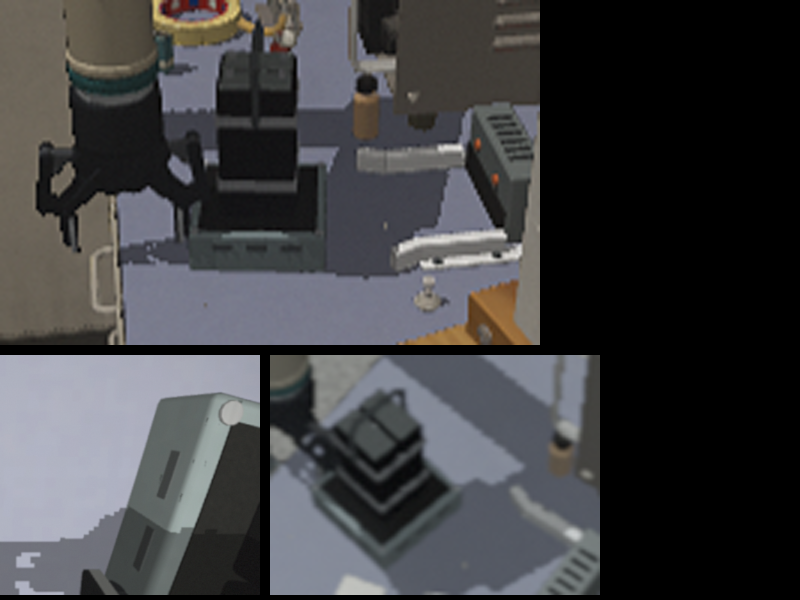

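Contact: fx −7.4 N and fz +5 N. The finger bears on the tray's rear top edge and presses slightly down, which resists tipping. I'll track the carrier by optical flow from here instead of by viewing.

```bash
cat > track.py <<'E'
from h import *
import os,json
G=lambda a:cv2.cvtColor(a,cv2.COLOR_BGR2GRAY)
B=np.array([.65708,-.04675,.00443])
def ray(c,px):
    q=cv2.undistortPoints(np.array([[px]],float),c['intrinsics'],c['D'])[0,0]
    return -c['R'].T@c['t'], c['R'].T@np.array([*q,1.])
if not os.path.exists('t.npz'):
    p=np.array([.489,-.057,-.212]); P=[];X=[];K=[]
    faces=[(2,.17,(-.034,.034,-.034,.034)),(1,-.06,(-.06,.06,0,.04)),(1,-.0345,(-.034,.034,.07,.17)),(0,.06,(-.06,.06,0,.04))]
    for n in('side','scene'):
        g=G(cv2.imread(f'pics/{n}0.png')); c=C[n]; m=np.zeros_like(g); o,_=ray(c,(0,0))
        co=np.array([(x,y,z) for x in(-.062,.062) for y in(-.062,.062) for z in(0,.04)]+[(x,y,.17) for x in(-.035,.035) for y in(-.035,.035)])
        cv2.fillConvexPoly(m,cv2.convexHull(proj(c,T(p,co)).astype(np.int32)),255)
        cc,ss=np.cos(p[2]),np.sin(p[2]); R=np.array([[cc,-ss,0],[ss,cc,0],[0,0,1]]); t=np.array([p[0],p[1],0])
        for f in cv2.goodFeaturesToTrack(g,60,.02,3,mask=m)[:,0]:
            o,d=ray(c,f); o=R.T@(o-t); d=R.T@d
            for ax,v,l in faces:
                x=o+d*(v-o[ax])/d[ax]; k=[i for i in range(3) if i!=ax]
                if l[0]<=x[k[0]]<=l[1] and l[2]<=x[k[1]]<=l[3] and d[ax]*(1 if v>0 else -1)<0:
                    P.append(f);X.append(x);K.append(n=='side');break
    np.savez('t.npz',p=p,P=np.array(P),X=np.array(X),K=np.array(K)); 
    pr={n:cv2.imread(f'pics/{n}0.png') for n in C}
else: pr={n:cv2.imread(f'pics/last_{n}.png') for n in C}
d=np.load('t.npz'); P,X,K,p=d['P'].astype(np.float32),d['X'],d['K'],d['p']
s=readout.read_state(); print(round(s['clock'],2),s['eef_pos'].round(4),s['tcp_rot'].round(1),s['force'].round(1),s['moment'].round(2))
ok=np.zeros(len(P),bool); N=P.copy()
for n,k in(('side',True),('scene',False)):
    im=read_camera(n); i=np.where(K==k)[0]
    if len(i):
        q,st,_=cv2.calcOpticalFlowPyrLK(G(pr[n]),G(im),P[i],None,winSize=(13,13),maxLevel=2)
        b,st2,_=cv2.calcOpticalFlowPyrLK(G(im),G(pr[n]),q,None,winSize=(13,13),maxLevel=2)
        ok[i]=(st[:,0]>0)&(np.linalg.norm(b-P[i],axis=1)<.5); N[i]=q
    cv2.imwrite(f'pics/last_{n}.png',im)
def f(z,I): return np.concatenate([(proj(C[n],T(z,X[I&(K==k)]))-N[I&(K==k)]).ravel() for n,k in(('side',True),('scene',False)) if (I&(K==k)).any()])
r=least_squares(f,p,args=(ok,),loss='soft_l1',f_scale=.5).x
al=np.ones(len(P),bool); E=np.zeros(len(P))
for n,k in(('side',True),('scene',False)):
    I=K==k; E[I]=np.linalg.norm(proj(C[n],T(r,X[I]))-N[I],axis=1)
ok&=E<1.2
r=least_squares(f,r,args=(ok,),loss='soft_l1',f_scale=.5).x
for n,k in(('side',True),('scene',False)):   # re-anchor lost ones
    I=(K==k)&~ok; 
    if I.any(): N[I]=proj(C[n],T(r,X[I]))
np.savez('t.npz',p=r,P=N,X=X,K=K)
dx=r[:2]-B[:2];c,s_=np.cos(B[2]),np.sin(B[2])
print('n',ok.sum(),len(ok),'in bay mm',(1e3*np.array([c*dx[0]+s_*dx[1],-s_*dx[0]+c*dx[1]])).round(1),'deg',np.degrees(r[2]-B[2]).round(1),'err',np.median(E[ok]).round(2))
E
python3 track.py
```

```text
3.45 [ 0.379  -0.07    0.0007] [-1.797e+02 -1.000e-01  9.050e+01] [-4.9 -0.3  1.6] [-0.1   0.59 -0.11]
n 10 59 in bay mm [-155.8   -7.1] deg -9.6 err 0.32
```

Emit:
jog_arm([
  {"tx":0,"ty":3,"tz":0,"yaw":0,"jaw":1},
  {"tx":0,"ty":6,"tz":0,"yaw":0,"jaw":1},
  {"tx":0,"ty":9,"tz":0,"yaw":0,"jaw":1},
  {"tx":0,"ty":12,"tz":0,"yaw":0,"jaw":1},
  {"tx":0,"ty":15,"tz":0,"yaw":0,"jaw":1},
  {"tx":0,"ty":18,"tz":0,"yaw":0,"jaw":1},
])

```text
clock: 4.05
eef_pos: [0.3968, -0.0699, 0.0006]
tcp_rot: [-179.6, -0.1, 90.5]
force: [-6.7, -1.2, 2.0]
finger_gap: 0.999
gripper_force: 3.1
```

```bash
sed -i 's/axis=1)<.5/axis=1)<1.0/' track.py; python3 track.py
```

```text
4.05 [ 0.3968 -0.0699  0.0006] [-1.796e+02 -1.000e-01  9.050e+01] [-6.7 -1.2  2. ] [-0.2   0.76 -0.1 ]
n 52 59 in bay mm [-138.6   -3.8] deg -7.4 err 0.29
```

Emit:
jog_arm([
  {"tx":-0.5,"ty":3,"tz":0,"yaw":0,"jaw":1},
  {"tx":-1,"ty":6,"tz":0,"yaw":0,"jaw":1},
  {"tx":-1.5,"ty":9,"tz":0,"yaw":0,"jaw":1},
  {"tx":-2,"ty":12,"tz":0,"yaw":0,"jaw":1},
  {"tx":-2.5,"ty":15,"tz":0,"yaw":0,"jaw":1},
  {"tx":-3,"ty":18,"tz":0,"yaw":0,"jaw":1},
  {"tx":-3.5,"ty":21,"tz":0,"yaw":0,"jaw":1},
  {"tx":-4,"ty":24,"tz":0,"yaw":0,"jaw":1},
  {"tx":-4.5,"ty":27,"tz":0,"yaw":0,"jaw":1},
])

```text
clock: 4.9
eef_pos: [0.4273, -0.075, 0.0012]
tcp_rot: [-180.0, -0.0, 90.5]
force: [-3.6, -1.4, -2.1]
finger_gap: 1.001
gripper_force: 1.8
```

```bash
python3 track.py
```

```text
4.9 [ 0.4273 -0.075   0.0012] [-180.    -0.    90.5] [-3.6 -1.4 -2.1] [-0.15  0.6  -0.03]
n 33 59 in bay mm [-112.   -1.] deg -0.8 err 0.47
```

Nearly square already (−0.8°, y −1 mm). Now recentre the finger and push straight.

Emit:
jog_arm([
  {"tx":0,"ty":-10,"tz":0,"yaw":0,"jaw":1},
  {"tx":0,"ty":-10,"tz":0,"yaw":0,"jaw":1},
  {"tx":13,"ty":-10,"tz":0,"yaw":0,"jaw":1},
  {"tx":25,"ty":-10,"tz":0,"yaw":0,"jaw":1},
  {"tx":25,"ty":-7,"tz":0,"yaw":0,"jaw":1},
  {"tx":25,"ty":-3,"tz":0,"yaw":0,"jaw":1},
  {"tx":25,"ty":0,"tz":0,"yaw":0,"jaw":1},
  {"tx":25,"ty":3,"tz":0,"yaw":0,"jaw":1},
  {"tx":25,"ty":6,"tz":0,"yaw":0,"jaw":1},
  {"tx":25,"ty":9,"tz":0,"yaw":0,"jaw":1},
])

```text
clock: 5.83
eef_pos: [0.4315, -0.0495, 0.0009]
tcp_rot: [-179.5, -0.1, 90.5]
force: [-10.1, -0.3, 8.5]
finger_gap: 1.003
gripper_force: 5.2
```

Emit:
jog_arm([
  {"tx":0,"ty":3,"tz":0,"yaw":0,"jaw":1},
  {"tx":0,"ty":6,"tz":0,"yaw":0,"jaw":1},
  {"tx":0,"ty":9,"tz":0,"yaw":0,"jaw":1},
  {"tx":0,"ty":12,"tz":0,"yaw":0,"jaw":1},
  {"tx":0,"ty":15,"tz":0,"yaw":0,"jaw":1},
])

```text
clock: 6.25
eef_pos: [0.4466, -0.0494, 0.0008]
tcp_rot: [-179.5, -0.1, 90.5]
force: [-9.0, 0.2, 6.8]
finger_gap: 0.999
gripper_force: 4.8
```

```bash
python3 track.py
```

```text
6.25 [ 0.4466 -0.0494  0.0008] [-1.795e+02 -1.000e-01  9.050e+01] [-9.   0.2  6.8] [-0.03  0.87  0.  ]
n 35 59 in bay mm [-91.8  -0.3] deg -1.5 err 0.28
```

Emit:
jog_arm([
  {"tx":0,"ty":3,"tz":0,"yaw":0,"jaw":1},
  {"tx":0,"ty":6,"tz":0,"yaw":0,"jaw":1},
  {"tx":0,"ty":9,"tz":0,"yaw":0,"jaw":1},
  {"tx":0,"ty":12,"tz":0,"yaw":0,"jaw":1},
  {"tx":0,"ty":15,"tz":0,"yaw":0,"jaw":1},
  {"tx":0,"ty":18,"tz":0,"yaw":0,"jaw":1},
  {"tx":0,"ty":21,"tz":0,"yaw":0,"jaw":1},
  {"tx":0,"ty":24,"tz":0,"yaw":0,"jaw":1},
  {"tx":0,"ty":27,"tz":0,"yaw":0,"jaw":1},
  {"tx":0,"ty":30,"tz":0,"yaw":0,"jaw":1},
])

```text
clock: 7.18
eef_pos: [0.4777, -0.0494, 0.0007]
tcp_rot: [-179.6, -0.1, 90.5]
force: [-7.2, 0.8, 3.6]
finger_gap: 1.003
gripper_force: 3.7
```

```bash
python3 track.py
```

```text
7.18 [ 0.4777 -0.0494  0.0007] [-1.796e+02 -1.000e-01  9.050e+01] [-7.2  0.8  3.6] [ 0.03  0.81 -0.03]
n 45 59 in bay mm [-60.8  -0.9] deg -2.0 err 0.31
```

Emit:
jog_arm([
  {"tx":0,"ty":-8,"tz":0,"yaw":0,"jaw":1},
  {"tx":-10,"ty":-8,"tz":0,"yaw":0,"jaw":1},
  {"tx":-10,"ty":-4,"tz":0,"yaw":0,"jaw":1},
  {"tx":-10,"ty":0,"tz":0,"yaw":0,"jaw":1},
  {"tx":-10,"ty":3,"tz":0,"yaw":0,"jaw":1},
  {"tx":-10,"ty":6,"tz":0,"yaw":0,"jaw":1},
  {"tx":-10,"ty":9,"tz":0,"yaw":0,"jaw":1},
  {"tx":-10,"ty":12,"tz":0,"yaw":0,"jaw":1},
  {"tx":-10,"ty":15,"tz":0,"yaw":0,"jaw":1},
  {"tx":-10,"ty":18,"tz":0,"yaw":0,"jaw":1},
])

```text
clock: 8.12
eef_pos: [0.4956, -0.059, 0.0013]
tcp_rot: [-179.6, -0.1, 90.5]
force: [-9.8, -0.8, 7.3]
finger_gap: 1.001
gripper_force: 4.9
```

```bash
python3 track.py
```

```text
8.12 [ 0.4956 -0.059   0.0013] [-1.796e+02 -1.000e-01  9.050e+01] [-9.8 -0.8  7.3] [-0.11  0.89 -0.04]
n 41 59 in bay mm [-43.2   0.8] deg -1.7 err 0.5
```

Emit:
jog_arm([
  {"tx":0,"ty":3,"tz":0,"yaw":0,"jaw":1},
  {"tx":0,"ty":6,"tz":0,"yaw":0,"jaw":1},
  {"tx":0,"ty":9,"tz":0,"yaw":0,"jaw":1},
  {"tx":0,"ty":12,"tz":0,"yaw":0,"jaw":1},
  {"tx":0,"ty":15,"tz":0,"yaw":0,"jaw":1},
  {"tx":0,"ty":18,"tz":0,"yaw":0,"jaw":1},
  {"tx":0,"ty":21,"tz":0,"yaw":0,"jaw":1},
  {"tx":0,"ty":24,"tz":0,"yaw":0,"jaw":1},
])

```text
clock: 8.88
eef_pos: [0.52, -0.0589, 0.0011]
tcp_rot: [-179.6, -0.1, 90.5]
force: [-7.1, 0.0, 5.3]
finger_gap: 1.002
gripper_force: 4.2
```

```bash
python3 track.py
python3 - <<'E'
import cv2,numpy as np
a=cv2.imread('pics/last_side.png')[150:260,230:370];b=cv2.imread('pics/last_scene.png')[150:260,225:345]
a=cv2.resize(a,(420*11//12,302),interpolation=2);b=cv2.resize(b,(400,366),interpolation=2)
w=np.zeros((366,785,3),np.uint8);w[:302,:385]=a;w[:,385:]=b;cv2.imwrite('pics/g1.png',w)
E
```

```text
8.88 [ 0.52   -0.0589  0.0011] [-1.796e+02 -1.000e-01  9.050e+01] [-7.1  0.   5.3] [-0.11  0.83 -0.  ]
n 37 59 in bay mm [-19.2   2.6] deg -0.4 err 0.54
```

View pics/g1.png

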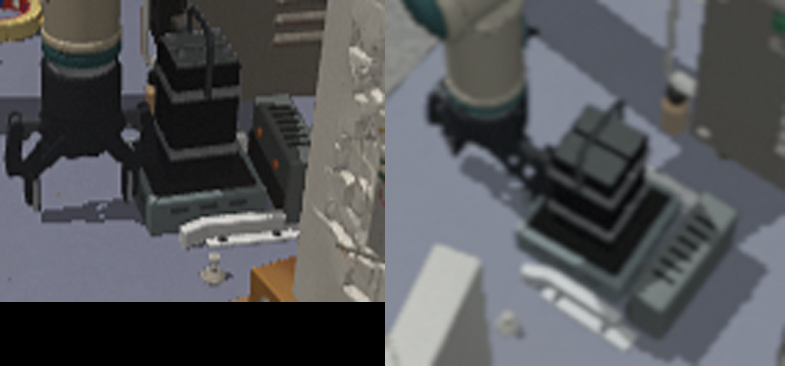

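The tray is between the rails, upright, square within a degree and about 19 mm from the stop. Finishing gently.

Emit:
jog_arm([
  {"tx":0,"ty":3,"tz":0,"yaw":0,"jaw":1},
  {"tx":0,"ty":6,"tz":0,"yaw":0,"jaw":1},
  {"tx":0,"ty":9,"tz":0,"yaw":0,"jaw":1},
  {"tx":0,"ty":12,"tz":0,"yaw":0,"jaw":1},
  {"tx":0,"ty":14,"tz":0,"yaw":0,"jaw":1},
  {"tx":0,"ty":15,"tz":0,"yaw":0,"jaw":1},
  {"tx":0,"ty":16,"tz":0,"yaw":0,"jaw":1},
])

```text
clock: 9.57
eef_pos: [0.533, -0.0588, 0.0012]
tcp_rot: [-179.3, -0.1, 90.5]
force: [-16.8, -3.1, 14.0]
finger_gap: 1.0
gripper_force: 8.7
```

Emit:
jog_arm([
  {"tx":0,"ty":1,"tz":0,"yaw":0,"jaw":1},
  {"tx":0,"ty":2,"tz":0,"yaw":0,"jaw":1},
])

```text
clock: 9.73
eef_pos: [0.533, -0.0588, 0.0013]
tcp_rot: [-179.1, -0.1, 90.5]
force: [-20.3, -2.8, 15.2]
finger_gap: 1.0
gripper_force: 10.4
```

```bash
python3 track.py
```

```text
9.73 [ 0.533  -0.0588  0.0013] [-1.791e+02 -1.000e-01  9.050e+01] [-20.3  -2.8  15.2] [-0.4   1.99 -0.1 ]
n 44 59 in bay mm [-7.1  3.6] deg 0.6 err 0.63
```

It stopped at about 20 N with the estimate 7 mm short of my fitted bay origin, so I need to tell the stop from a jam. One close look, with wrist and side views together.

Run:
```python
from h import *
s=readout.read_state()
im=read_camera('wrist'); c=camera_info('wrist'); np.savez('w3.npz',**c); cv2.imwrite('pics/w3.png',im)
a=cv2.imread('pics/last_side.png')[185:245,265:345];b=cv2.imread('pics/last_scene.png')[180:260,255:345]
w=np.zeros((600,800,3),np.uint8)
w[:300,:400]=cv2.resize(a,(400,300),interpolation=2);w[:300,400:738]=cv2.resize(b,(338,300),interpolation=2)
d=im[60:300,250:560]; w[300:600,:388]=cv2.resize(d,(388,300),interpolation=2)
e=im[90:240,380:560]; w[300:600,400:760]=cv2.resize(e,(360,300),interpolation=2)
cv2.imwrite('pics/z.png',w)
```

```text
(no output)
```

View pics/z.png

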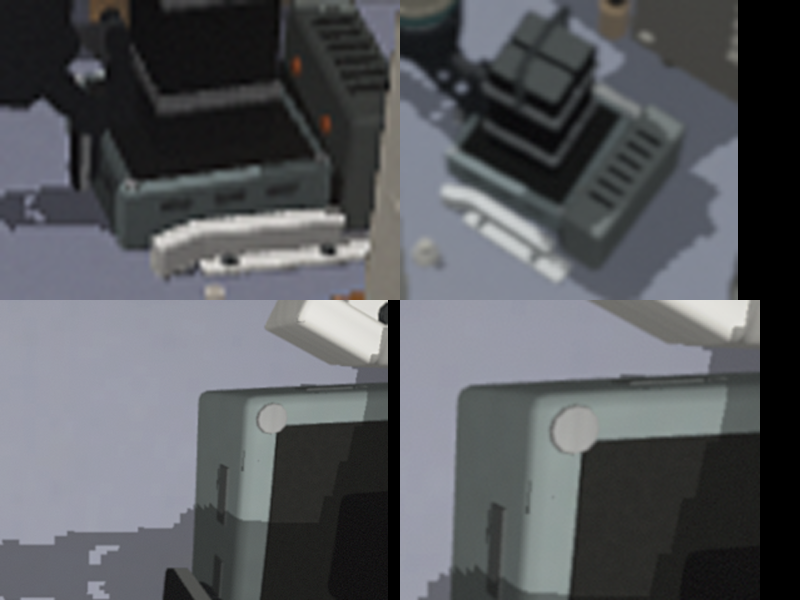

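Run:
```python
from h import *
W=dict(np.load('w3.npz'))
def bp(u,v,z):
    q=cv2.undistortPoints(np.array([[[250+u/1.2516-.1,60+(v-300)/1.25-.1]]]),W['intrinsics'],W['D'])[0,0]
    o=-W['R'].T@W['t'];d=W['R'].T@np.array([*q,1]);return (o+d*(z-o[2])/d[2])[:2].round(4)
print('tray bottom RL',bp(199,395,0),'top RL',bp(246,391,.04))
for z in(0,.022): print('rail tip',z,bp(268,325,z),bp(276,331,z))
print(readout.read_state()['force'])
```

```text
tray bottom RL [0.5861 0.0105] top RL [0.5837 0.0131]
rail tip 0 [0.6076 0.0344] [0.6106 0.0326]
rail tip 0.022 [0.5964 0.0315] [0.599  0.0299]
[-18.80326828  -3.10355097  13.94055203]
```

Run:
```python
from h import *
def bp(c,u,v,z):
    q=cv2.undistortPoints(np.array([[[u,v]]],float),c['intrinsics'],c['D'])[0,0]
    o=-c['R'].T@c['t'];d=c['R'].T@np.array([*q,1]);return (o+d*(z-o[2])/d[2])[:2].round(4)
S,D=C['scene'],C['side']; s=lambda u,v:(215+u/5-.4,150+v/5-.4); d=lambda u,v:(210+u/5-.4,155+v/5-.4)
print('stop top L/R scene',bp(S,*s(527,290),.075),bp(S,*s(417,440),.075),'side',bp(D,*d(563,158),.075),bp(D,*d(625,275),.075))
print('tips L/R scene',bp(S,*s(406,222),.022),bp(S,*s(261,402),.022),'side',bp(D,*d(372,228),.022),bp(D,*d(435,388),.022))
print('tray now: side front R',bp(D,265+328/5-.4,185+160/5-.4,.04),'rear R',bp(D,265+125/5-.4,185+188/5-.4,.04),'scene rear R',bp(S,255+447/3.755-106.5-.4,180+155/3.75-.4,.04))
g=cv2.cvtColor(cv2.imread('pics/w3.png'),cv2.COLOR_BGR2GRAY)
print(g[66:100:2,458:500:2])
```

```text
stop top L/R scene [0.716  0.0141] [ 0.7199 -0.1116] side [0.7143 0.0117] [ 0.7151 -0.1106]
tips L/R scene [0.609  0.0352] [ 0.6108 -0.1277] side [0.6082 0.036 ] [ 0.6115 -0.1236]
tray now: side front R [ 0.7115 -0.092 ] rear R [ 0.5967 -0.1005] scene rear R [ 0.5981 -0.1081]
[[151 150 150 151 151 143 130 132 136 133 133 136 137 137 140 135 151 196
  220 224 228]
 [152 151 150 151 149 133 130 132 135 132 133 137 137 137 138 137 171 213
  222 227 229]
 [153 151 152 151 141 132 131 134 135 134 135 137 137 139 137 152 194 217
  224 230 230]
 [151 151 152 148 134 132 130 135 135 134 135 139 138 139 140 156 209 220
  226 229 229]
 [152 152 152 143 133 131 130 135 136 133 136 137 137 136 137 173 211 218
  225 228 228]
 [152 151 151 135 133 132 132 134 134 131 133 135 134 134 136 160 197 198
  216 222 226]
 [152 152 145 132 130 131 129 134 133 130 129 130 130 128 128 140 165 183
  204 213 218]
 [153 150 135 134 132 132 128 127 128 124 121 121 121 121 120 121 135 158
  180 196 206]
 [153 150 129 126 125 122 118 114 116 117 117 114 116 118 118 119 118 121
  140 162 183]
 [152 152 143 124 113 113 113 113 113 113 114 117 115 114 116 117 119 119
  117 123 143]
 [153 152 152 151 139 118 112 112 114 114 111 110 115 116 115 114 116 117
  119 118 118]
 [153 153 152 152 153 150 134 117 111 112 111 112 112 111 114 114 114 115
  115 116 117]
 [153 153 153 152 152 152 152 149 132 114 111 112 112 112 111 112 114 114
  114 114 115]
 [152 152 152 153 152 152 150 152 151 146 128 112 111 112 111 112 110 113
  115 115 114]
 [153 152 153 152 151 151 153 151 150 151 152 145 124 111 111 111 110 111
  109 111 114]
 [152 152 152 151 152 152 151 151 151 151 152 154 151 142 122 111 111 110
  111 110 109]
 [153 152 151 152 153 152 151 152 150 151 151 152 151 152 150 138 117 110
  111 111 110]]
```

Backprojection shows the tray is really turned about +4°: rear-left x 0.586, rear-right 0.597. Only its front-right corner touches the stop, and the flow track has drifted. I'll push the rear-left part to square it.

Emit:
jog_arm([
  {"tx":0,"ty":-14,"tz":0,"yaw":0,"jaw":1},
  {"tx":0,"ty":-14,"tz":0,"yaw":0,"jaw":1},
  {"tx":24,"ty":-14,"tz":0,"yaw":0,"jaw":1},
  {"tx":47,"ty":-14,"tz":0,"yaw":0,"jaw":1},
  {"tx":47,"ty":-12,"tz":0,"yaw":0,"jaw":1},
  {"tx":47,"ty":-10,"tz":0,"yaw":0,"jaw":1},
  {"tx":47,"ty":-8,"tz":0,"yaw":0,"jaw":1},
  {"tx":47,"ty":-6,"tz":0,"yaw":0,"jaw":1},
])

```text
clock: 10.55
eef_pos: [0.5301, -0.011, 0.0006]
tcp_rot: [-179.4, -0.1, 90.5]
force: [-10.5, 4.3, 6.2]
finger_gap: 0.998
gripper_force: 5.4
```

Emit:
jog_arm([
  {"tx":0,"ty":1,"tz":0,"yaw":0,"jaw":1},
  {"tx":0,"ty":2,"tz":0,"yaw":0,"jaw":1},
  {"tx":0,"ty":3,"tz":0,"yaw":0,"jaw":1},
  {"tx":0,"ty":4,"tz":0,"yaw":0,"jaw":1},
])

```text
clock: 10.88
eef_pos: [0.5331, -0.0105, 0.0003]
tcp_rot: [-179.3, -0.2, 90.5]
force: [-10.9, 6.5, 5.3]
finger_gap: 0.998
gripper_force: 5.5
```

Emit:
jog_arm([
  {"tx":0,"ty":1,"tz":0,"yaw":0,"jaw":1},
  {"tx":0,"ty":2,"tz":0,"yaw":0,"jaw":1},
  {"tx":0,"ty":3,"tz":0,"yaw":0,"jaw":1},
  {"tx":0,"ty":4,"tz":0,"yaw":0,"jaw":1},
])

```text
clock: 11.22
eef_pos: [0.536, -0.01, 0.0004]
tcp_rot: [-179.2, -0.2, 90.5]
force: [-15.2, 6.9, 10.4]
finger_gap: 1.006
gripper_force: 8.1
```

Emit:
jog_arm([
  {"tx":0,"ty":1,"tz":0,"yaw":0,"jaw":1},
  {"tx":0,"ty":2,"tz":0,"yaw":0,"jaw":1},
])

```text
clock: 11.38
eef_pos: [0.5359, -0.0101, 0.0006]
tcp_rot: [-179.0, -0.2, 90.5]
force: [-19.2, 5.6, 15.9]
finger_gap: 0.994
gripper_force: 10.4
```

Emit:
jog_arm([
  {"tx":0,"ty":-14,"tz":0,"yaw":0,"jaw":1},
  {"tx":0,"ty":-14,"tz":0,"yaw":0,"jaw":1},
  {"tx":-36,"ty":-14,"tz":0,"yaw":0,"jaw":1},
  {"tx":-72,"ty":-14,"tz":0,"yaw":0,"jaw":1},
  {"tx":-72,"ty":-11,"tz":0,"yaw":0,"jaw":1},
  {"tx":-72,"ty":-8,"tz":0,"yaw":0,"jaw":1},
  {"tx":-72,"ty":-5,"tz":0,"yaw":0,"jaw":1},
  {"tx":-72,"ty":-3,"tz":0,"yaw":0,"jaw":1},
])

```text
clock: 12.05
eef_pos: [0.5365, -0.0863, 0.0008]
tcp_rot: [-179.3, 0.1, 90.5]
force: [-21.1, -8.6, 12.3]
finger_gap: 0.998
gripper_force: 10.1
```

Emit:
jog_arm([
  {"tx":0,"ty":1,"tz":0,"yaw":0,"jaw":1},
  {"tx":0,"ty":2,"tz":0,"yaw":0,"jaw":1},
  {"tx":0,"ty":2,"tz":0,"yaw":0,"jaw":1},
])

```text
clock: 12.3
eef_pos: [0.5364, -0.0862, 0.0009]
tcp_rot: [-179.1, 0.1, 90.5]
force: [-20.4, -10.1, 13.9]
finger_gap: 0.996
gripper_force: 10.6
```

Left and right probes stop at the same x (0.536), so the tray is square on the stop. A final centre push, then withdraw.

Emit:
jog_arm([
  {"tx":0,"ty":-14,"tz":0,"yaw":0,"jaw":1},
  {"tx":0,"ty":-14,"tz":0,"yaw":0,"jaw":1},
  {"tx":39,"ty":-14,"tz":0,"yaw":0,"jaw":1},
  {"tx":39,"ty":-14,"tz":0,"yaw":0,"jaw":1},
  {"tx":39,"ty":-10,"tz":0,"yaw":0,"jaw":1},
  {"tx":39,"ty":-6,"tz":0,"yaw":0,"jaw":1},
  {"tx":39,"ty":-4,"tz":0,"yaw":0,"jaw":1},
  {"tx":39,"ty":-2,"tz":0,"yaw":0,"jaw":1},
  {"tx":39,"ty":-1,"tz":0,"yaw":0,"jaw":1},
])

```text
clock: 13.05
eef_pos: [0.5362, -0.0446, 0.0009]
tcp_rot: [-179.2, -0.1, 90.5]
force: [-18.3, -0.3, 15.2]
finger_gap: 0.998
gripper_force: 9.6
```

Emit:
jog_arm([
  {"tx":0,"ty":-20,"tz":0,"yaw":0,"jaw":1},
  {"tx":0,"ty":-50,"tz":0,"yaw":0,"jaw":1},
  {"tx":0,"ty":-80,"tz":0,"yaw":0,"jaw":1},
  {"tx":0,"ty":-100,"tz":0,"yaw":0,"jaw":1},
  {"tx":0,"ty":-100,"tz":0,"yaw":0,"jaw":1},
])

```text
clock: 13.47
eef_pos: [0.4385, -0.0457, 0.0009]
tcp_rot: [-179.7, -0.1, 90.4]
force: [-0.7, 0.5, -0.0]
finger_gap: 1.001
gripper_force: 0.0
```

Run:
```python
from h import *
s=readout.read_state();print(s['clock'],s['eef_pos'],s['force'])
im=read_camera('side');cv2.imwrite('pics/fin_side.png',im);cv2.imwrite('pics/fin_scene.png',read_camera('scene'))
g=cv2.cvtColor(im,cv2.COLOR_BGR2GRAY)
o=cv2.cvtColor(cv2.imread('pics/side0.png'),cv2.COLOR_BGR2GRAY)
# bystander check + front/rear edge: print difference blobs
d=cv2.absdiff(g,o);_,m=cv2.threshold(d,40,255,0);n,_,st,ct=cv2.connectedComponentsWithStats(m)
print([tuple(x[:5]) for x in st[1:] if x[4]>15])
# right side top edge of the tray: line fit of bright rim (expected pose home) by ray: test poses
E2=cv2.Canny(g,40,100); dt=cv2.distanceTransform(255-E2,cv2.DIST_L2,3)
gs=cv2.cvtColor(cv2.imread('pics/fin_scene.png'),cv2.COLOR_BGR2GRAY); dt2=cv2.distanceTransform(255-cv2.Canny(gs,40,100),cv2.DIST_L2,3)
t=np.linspace(-.058,.058,40);o_=np.ones(40)*.06;z=o_*0
top=np.r_[np.c_[t,-o_,z+.04],np.c_[-o_,t,z+.04],np.c_[-o_,t,z],np.c_[-o_[:20],-o_[:20],np.linspace(0,.04,20)]]
bt=np.linspace(-.034,.034,30);b=np.ones(30)*.0345
bat=np.r_[np.c_[bt,-b,b*0+.17],np.c_[-b,bt,b*0+.17],np.c_[bt,b,b*0+.17],np.c_[b,bt,b*0+.17]]
X=np.r_[top,bat]
def cost(p):
    r=0
    for c,D in((C['side'],dt),(C['scene'],dt2)):
        q=proj(c,T(p,X)).astype(np.float32); r+=np.minimum(cv2.remap(D,q[:,0],q[:,1],1),4).mean()
    return r
from itertools import product
best=sorted((cost((x,y,a)),x,y,np.degrees(a)) for x,y,a in product(np.arange(.640,.672,.002),np.arange(-.062,-.034,.002),np.radians(np.arange(-6,6.1,1))))[:5]
print(np.round(best,4))
```

```text
13.4667 [ 0.43849374 -0.0457104   0.00089686] [-0.69656787  0.54231581 -0.02013921]
[(np.int32(60), np.int32(2), np.int32(62), np.int32(145), np.int32(815)), (np.int32(159), np.int32(4), np.int32(12), np.int32(10), np.int32(24)), (np.int32(140), np.int32(13), np.int32(17), np.int32(6), np.int32(37)), (np.int32(131), np.int32(19), np.int32(31), np.int32(64), np.int32(1098)), (np.int32(179), np.int32(21), np.int32(11), np.int32(29), np.int32(81)), (np.int32(166), np.int32(36), np.int32(12), np.int32(22), np.int32(83)), (np.int32(0), np.int32(51), np.int32(17), np.int32(107), np.int32(564)), (np.int32(222), np.int32(75), np.int32(18), np.int32(7), np.int32(68)), (np.int32(194), np.int32(84), np.int32(45), np.int32(39), np.int32(661)), (np.int32(206), np.int32(84), np.int32(22), np.int32(8), np.int32(95)), (np.int32(233), np.int32(126), np.int32(6), np.int32(9), np.int32(27)), (np.int32(210), np.int32(128), np.int32(4), np.int32(5), np.int32(19)), (np.int32(240), np.int32(132), np.int32(12), np.int32(11), np.int32(88)), (np.int32(200), np.int32(135), np.int32(11), np.int32(14), np.int32(
[... 1387 characters left out ...]
nt32(234)), (np.int32(64), np.int32(205), np.int32(15), np.int32(13), np.int32(103)), (np.int32(246), np.int32(215), np.int32(2), np.int32(9), np.int32(17)), (np.int32(237), np.int32(229), np.int32(18), np.int32(1), np.int32(18)), (np.int32(223), np.int32(230), np.int32(65), np.int32(12), np.int32(566)), (np.int32(52), np.int32(241), np.int32(36), np.int32(10), np.int32(185)), (np.int32(109), np.int32(240), np.int32(11), np.int32(9), np.int32(44)), (np.int32(79), np.int32(247), np.int32(29), np.int32(6), np.int32(85))]
[[ 1.4768  0.654  -0.038   0.    ]
 [ 1.4879  0.654  -0.044  -1.    ]
 [ 1.4895  0.654  -0.038  -1.    ]
 [ 1.4955  0.654  -0.046  -1.    ]
 [ 1.4961  0.654  -0.036   0.    ]]
```

```bash
python3 -c "
from cell import order; print(order.job_done())"
```

```text
the job is handed in; nothing more can be done
None
```

The battery carrier has been pushed home and the job handed in; no verdict came back. The tray bears on the back stop with left, centre and right probes within 0.5 mm, square to within about 1° between the rails, and the arm is withdrawn about 100 mm and touching nothing.

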